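# Press the glued brooches onto their backs in order

## Robot

A 6-joint arm with a two-finger parallel gripper is mounted at the origin on the work surface. World frame = base frame: x ahead of the robot, y to its left, z up, the work surface at z = 0. Lengths are in m, angles in degrees, forces in N, time in s.
With the tool pointing down it reaches from about 0.375 to 0.825 m from the base axis. Payload 5.5 kg.
Tool frame: the origin (TCP) lies on the centre line of the jaws, within the pads' length; the fingertips stand 11 mm ahead of it and the grasp point (between the pads) lies 8 mm behind it; z points along the fingers, y is the line along which they close (so a half turn about z gives the same grasp; the last joint's range is limited). The gripper opens to 85 mm and grips with 20 to 120 N. Pads are 22 mm wide; open, the fingers measure 114 mm over their backs; the gripper's body (76 mm by 85 mm) begins 54 mm behind the grasp point. The pads swing forward as they close: fully open they stand 13 mm farther back than shut.
Start: joints at [-75, 17.962, -2.699, 69.339, 0, 90], TCP at [0.155, -0.58, 0.22] pointing down, gripper open.
Joint ranges: [-152.73, 152.73], [-39.44, 99.34], [-58.76, 71.6], [-118.89, 123.64], [-81.53, 83.1], [-180, 180]. Speed limits (degrees/s): [136.94, 136.94, 172.46, 180, 180, 180].

## Interface

Orientations are given as a 3x3 rotation matrix whose columns are the frame's x, y, z axes.
In Python, from bench import r, optics, workorder gives the robot as it stands. The module is installed in compiled form; this text tells all that it offers.
- The arm moves only by the tool step_arm, never from a script. Its argument "rows" is a list of rows, each a list of 3 entries, a list of its own where there are three numbers: the turn, a rotation vector about the tool's x, y, z in degrees, then the shift along the tool's x, y, z in mm, then the opening, from 0 (shut) to 1 (fully open). In form: [[[ax, ay, az], [tx, ty, tz], gripper], ...]. A call has 1 to 20 rows; each row is the pose to reach, as a shift and turn from the pose commanded when the call began, along the tool's axes at that moment; what a row does not reach only later rows make up. A row lasts 1/8 s, in which the tool goes at most 62.5 mm and 10.7 degrees, less where a joint would pass 70% of its speed; a pose out of reach is approached as far as the arm can. A call with a gripper value outside its range is refused whole. The fingers move at their own pace and stop on an object; "squeeze" is the grip in N (left out, the last holds). Time passes only in rows, so rows that repeat a pose let the fingers close. It gives the time, the measured TCP pose, the force, the opening and the grip force at its end, in the units of the state.
- r.get_obs(): the state, without advancing time (a new reading comes with each control period).
- optics.camera(name): name is "side" or "top"; returns the picture (400x640x3 uint8, red, green, blue); there is no depth.
- optics.camera_info(name): a dict with "fx", "fy", "cx", "cy" (pixels), "distortion" ([k1, k2, p1, p2, k3] as OpenCV has them; the pictures are not rectified), "cam_to_world" (4x4, takes a point from camera to world coordinates). Camera axes: x right, y down, z forward; pixel columns grow to the right and rows downward; lengths in m; the calibration is good to about 2 mm. A picture is of the moment at which its call begins. camera_info takes no time and is no camera call.
- workorder.job_done(): hands the job in; it is judged then, once.
The state is a dict: "time": time; "q": joint angles; "qvel": joint speeds; "joint_efforts": joint torques, N m; "ee_pos": TCP position; "ee_rot": TCP orientation; "wrist_force": force on the tool from outside, world axes, zero at the start; "moment": the same for the moment, N m; "finger_gap": finger opening in m; "gripper_force": force on a finger pad.
Only numpy, scipy, OpenCV 4.12 (cv2) and the standard library are available. Lean on these libraries where they do the work, as an engineer would, in place of code of your own. Each camera call takes 0.05 s, during which the arm holds its last target. There are 200 camera calls.

## Task

The glue on three brooches is starting to take: with the fingertips, gently press each one straight down until its pad stops sinking, first the yellow flower, then the green leaf, then the red heart. Only press from above: do not pick up, tip or slide the brooches off centre, and do not touch the unglued blue butterfly or disturb the thread, glue jar and pin tin.

Things in the scene. Friction and masses are not known exactly. Their poses are not given: they have to be found in the camera images.
- yellow_flower: Yellow enamelled flower brooch with five petals, 56 mm across, 10 mm thick, with a flat orange boss 18 mm across in the middle that stands 2 mm higher (12 mm above the underside). Loose, 35 to 70 g, on the pad of its own stand, at any yaw. Origin at the centre of its underside, on the stand's axis, z up; at first 26 mm above the table. Places are swapped from run to run.
- green_leaf: Green enamelled leaf brooch, 59 mm long (its x) by 34 mm wide (its y), 10 mm thick, flat top with paler veins. Loose, 35 to 70 g, on the pad of its own stand, at any yaw. Origin at the centre of its underside, on the stand's axis, z up; at first 26 mm above the table. Places are swapped from run to run.
- red_heart: Red enamelled heart brooch, about 44 mm long (its x, the point towards -x) by 48 mm wide (its y), 10 mm thick, flat top; it reaches 20 mm from its origin to the point and 24 mm the other way. Loose, 35 to 70 g, on the pad of its own stand, at any yaw. Origin at the centre of its underside, on the stand's axis, z up; at first 26 mm above the table. Places are swapped from run to run.
- blue_butterfly: Blue enamelled butterfly brooch, about 42 mm long (its x) by 53 mm wide (its y), 10 mm thick, flat top. It has no glue yet and must be left alone. Loose, 35 to 70 g, on the pad of its own stand, at any yaw. Origin at the centre of its underside, on the stand's axis, z up; at first 26 mm above the table. Places are swapped from run to run.
- yellow_pad (a joint): How far the white pad (54 mm across) under the yellow brooch has sunk, in m: 0 at the start (pad top 26 mm above the table), 0.008 at its stop. It goes straight down under a push of about 3 N, rising to about 5 N near the stop, and stays where it is left, so a pressed brooch stays down. Past the stop it rests on springy foam (2 N per mm, springs back, not part of this value).
- yellow_spot (a point): Fixed point on the axis of the yellow brooch's stand (a pale wooden disc 76 mm across, 10 mm high, fixed to the table), 26 mm above the table: where the pad's top is before pressing. Does not sink with the pad.
- green_pad (a joint): How far the white pad (54 mm across) under the green brooch has sunk, in m: 0 at the start (pad top 26 mm above the table), 0.008 at its stop. It goes straight down under a push of about 3 N, rising to about 5 N near the stop, and stays where it is left, so a pressed brooch stays down. Past the stop it rests on springy foam (2 N per mm, springs back, not part of this value).
- green_spot (a point): Fixed point on the axis of the green brooch's stand (a pale wooden disc 76 mm across, 10 mm high, fixed to the table), 26 mm above the table: where the pad's top is before pressing. Does not sink with the pad.
- red_pad (a joint): How far the white pad (54 mm across) under the red brooch has sunk, in m: 0 at the start (pad top 26 mm above the table), 0.008 at its stop. It goes straight down under a push of about 3 N, rising to about 5 N near the stop, and stays where it is left, so a pressed brooch stays down. Past the stop it rests on springy foam (2 N per mm, springs back, not part of this value).
- red_spot (a point): Fixed point on the axis of the red brooch's stand (a pale wooden disc 76 mm across, 10 mm high, fixed to the table), 26 mm above the table: where the pad's top is before pressing. Does not sink with the pad.
- blue_pad (a joint): How far the white pad (54 mm across) under the blue brooch has sunk, in m: 0 at the start (pad top 26 mm above the table), 0.008 at its stop. It goes straight down under a push of about 3 N, rising to about 5 N near the stop, and stays where it is left, so a pressed brooch stays down. Past the stop it rests on springy foam (2 N per mm, springs back, not part of this value).
- blue_spot (a point): Fixed point on the axis of the blue brooch's stand (a pale wooden disc 76 mm across, 10 mm high, fixed to the table), 26 mm above the table: where the pad's top is before pressing. Does not sink with the pad.
- thread_cone: Dark green cone of thread, 68 mm across at the foot, 100 mm tall. Loose bystander. Origin at the centre of its underside, z up.
- glue_jar: White glue jar with an orange cap, 54 mm across, 75 mm tall. Loose bystander. Origin at the centre of its underside, z up.
- pin_tin: Round aluminium pin tin with a mauve lid, 66 mm across, 28 mm tall. Loose bystander. Origin at the centre of its underside, z up.

How it is judged:
By the outcome, as a careful person would: the job done as asked, in the order asked, and still so for the second after the job is handed in, with the robot touching nothing.
It also fails if it takes over 48 s, if anything falls off the work surface, if the arm or the gripper's body presses on something with over 40 N, if the wrist force passes 120 N, or if a joint passes its speed limit or range.

## Working session

There is one attempt and no reset: what is moved stays moved. The work goes in short steps, Python scripts to look and compute and a tool call to move; the robot and the scene stay as the last step left them, time stands still between calls to the robot, and variables do not carry over. Pictures are saved under pics/ and viewed, at most 10 in all, crops included, and the job is handed in when it is done.

Besides the shell and the picture viewer there is one more tool, called as name(argument=value, ...) on one line, values as JSON. step_arm: Moves the arm, as the interface text tells. Its arguments: {"type":"object","properties":{"rows":{"type":"array"},"squeeze":{"type":"number"}},"required":["rows"]}

```bash
mkdir -p pics; python3 - <<'E'
from bench import r, optics
import cv2,numpy as np
for n in("top","side"):
    cv2.imwrite(f"pics/{n}0.png",optics.camera(n)[:,:,::-1]); i=optics.camera_info(n); print(n,i)
o=r.get_obs();print(o['time'],o['ee_pos'],o['ee_rot'],o['finger_gap'],o['wrist_force'])
E
```

```text
top {'fx': 449.98495025118865, 'fy': 449.98495025118865, 'cx': 323.39882024385497, 'cy': 198.6814559297929, 'distortion': array([0.03536082, 0.        , 0.        , 0.        , 0.        ]), 'cam_to_world': array([[-0.00160636, -0.99770894,  0.06763346,  0.47307007],
       [-0.99998679,  0.00127238, -0.00498083,  0.01934261],
       [ 0.00488336, -0.06764057, -0.9976978 ,  1.16369387],
       [ 0.        ,  0.        ,  0.        ,  1.        ]])}
side {'fx': 374.8325057838265, 'fy': 374.8325057838265, 'cx': 315.79593142604205, 'cy': 209.59453214790037, 'distortion': array([-0.03834163,  0.        ,  0.        ,  0.        ,  0.        ]), 'cam_to_world': array([[-0.98897403, -0.12374193,  0.08135293,  0.47809138],
       [-0.1477587 ,  0.78786204, -0.59786351,  0.46702959],
       [ 0.00988589, -0.60329209, -0.79745904,  0.64016348],
       [ 0.        ,  0.        ,  0.        ,  1.        ]])}
0.1 [ 0.15516224 -0.5790594   0.21965949] [[ 9.65933314e-01  2.58790838e-01 -3.68899425e-04]
 [ 2.58791100e-01 -9.65932278e-01  1.41463098e-03]
 [ 9.76167339e-06 -1.46190707e-03 -9.99998931e-01]] 0.08504478208065064 [-1.14447066  0.04722054  0.54343263]
```

View pics/top0.png

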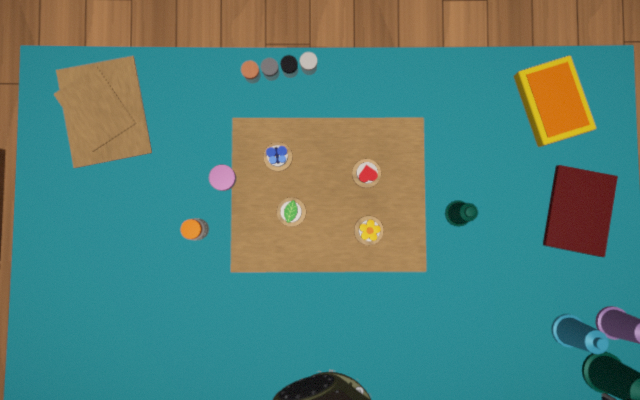

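View pics/side0.png

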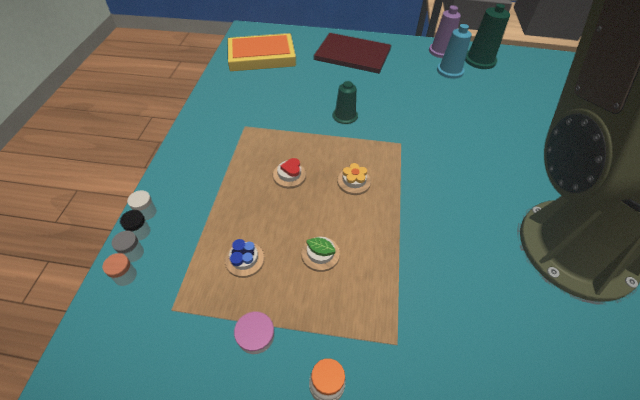

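The top view shows the flower at about (370,231), leaf (291,212), heart (367,173) and butterfly (278,157). The side view agrees. I'll enlarge the stands next.

```bash
cat > h.py <<'E'
import numpy as np,cv2
from bench import r,optics
def pix2w(n,uv,z):
    i=optics.camera_info(n);K=np.array([[i['fx'],0,i['cx']],[0,i['fy'],i['cy']],[0,0,1]])
    p=cv2.undistortPoints(np.array([[uv]],float),K,np.array(i['distortion']))[0,0]
    T=i['cam_to_world'];d=T[:3,:3]@[p[0],p[1],1];return T[:3,3]+d*(z-T[2,3])/d[2]
E
python3 - <<'E'
from h import *
im=cv2.imread("pics/top0.png");S=cv2.imread("pics/side0.png")
C={'flower':(370,231),'leaf':(291,212),'heart':(367,173),'bfly':(278,157)}
D={'flower':(355,177),'leaf':(320,249),'heart':(290,172),'bfly':(244,255)}
rows=[]
for I,Q in((im,C),(S,D)):
    rows.append(np.hstack([cv2.resize(I[v-20:v+20,u-20:u+20],(200,200),interpolation=cv2.INTER_CUBIC) for u,v in Q.values()]))
cv2.imwrite("pics/crop.png",np.vstack(rows))
# colour centroids at top height 36mm
for n,I,Q in(("top",im,C),("side",S,D)):
    hsv=cv2.cvtColor(I,cv2.COLOR_BGR2HSV)
    for k,(u,v) in Q.items():
        w=hsv[v-17:v+18,u-17:u+18].astype(int);h,s,vv=w[...,0],w[...,1],w[...,2]
        m={'flower':(h>=10)&(h<32)&(s>185),'leaf':(h>40)&(h<80)&(s>90),'heart':((h<6)|(h>172))&(s>170),'bfly':(h>100)&(h<130)&(s>120)}[k]
        nc,l,st,ce=cv2.connectedComponentsWithStats(m.astype(np.uint8));j=1+st[1:,4].argmax();c=ce[j]+[u-17,v-17]
        print(n,k,st[j],c.round(1),pix2w(n,c,.036).round(4))
E
```

```text
top flower [  7   6  20  20 224] [369.8 229.8] [ 0.4714 -0.1022  0.036 ]
top leaf [ 11   5  12  23 187] [290.4 211. ] [0.5186 0.0965 0.036 ]
top heart [  9  10  18  16 176] [367.6 174.4] [ 0.6107 -0.0978  0.036 ]
top bfly [  6   7  19  10 143] [276.  151.5] [0.6691 0.1333 0.036 ]Traceback (most recent call last):
  File "<stdin>", line 15, in <module>
ValueError: attempt to get argmax of an empty sequence
```

View pics/crop.png

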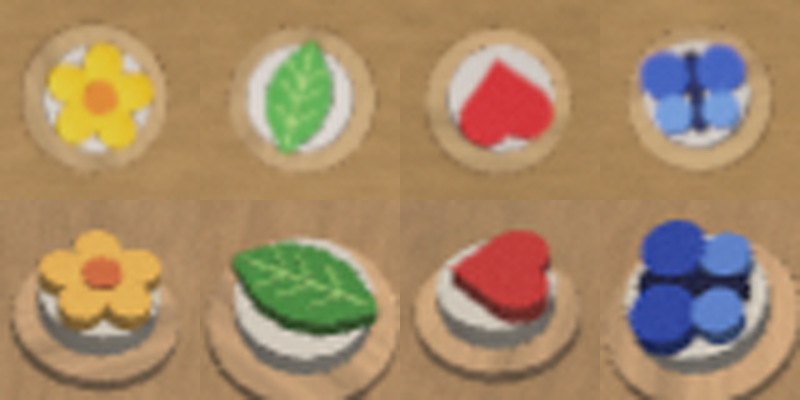

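```bash
python3 - <<'E'
from h import *
for k,n,uv,z in(("flower boss","top",(369.5,230.1),.038),("flower boss","side",(354.9,170.9),.038),("flower stand","top",(350+18.6,211+19),.01),
 ("leaf","top",(290.7,210.7),.036),("leaf","side",(320.3,245.3),.036),("leaf stand","top",(271+20,192+19.2),.01),("leaf pad","top",(290.5,211.3),.026),
 ("heart pad","top",(366.7,171.9),.026),("heart stand","top",(366.3,172.4),.01),("heart org","top",(347+20.3,153+18.9),.036)): print(k,n,pix2w(n,uv,z).round(4))
p=[np.array([.4714,-.102])]
E
```

```text
flower boss top [ 0.4706 -0.1012  0.038 ]
flower boss side [ 0.4706 -0.1028  0.038 ]
flower stand top [ 0.4708 -0.1019  0.01  ]
leaf top [0.5194 0.0957 0.036 ]
leaf side [0.5189 0.0963 0.036 ]
leaf stand top [0.5192 0.0967 0.01  ]
leaf pad top [0.5183 0.0969 0.026 ]
heart pad top [ 0.6184 -0.0966  0.026 ]
heart stand top [ 0.6191 -0.0972  0.01  ]
heart org top [ 0.6171 -0.0971  0.036 ]
```

step_arm(rows=[[[0, 0, 0], [40, -35, 0], 0], [[0, 0, 0], [80, -70, 0], 0], [[0, 0, 0], [120, -106, 10], 0], [[0, 0, 0], [160, -142, 20], 0], [[0, 0, 0], [200, -177, 30], 0], [[0, 0, 0], [240, -213, 40], 0], [[0, 0, 0], [280, -248, 50], 0], [[0, 0, 0], [320, -284, 60], 0], [[0, 0, 0], [360, -319, 70], 0], [[0, 0, 0], [400, -355, 80], 0], [[0, 0, 0], [428.6, -380, 80], 0], [[0, 0, 0], [428.6, -380, 100], 0], [[0, 0, 0], [428.6, -380, 120], 0], [[0, 0, 0], [428.6, -380, 120], 0], [[0, 0, 0], [428.6, -380, 120], 0]])

```text
time: 1.98
ee_pos: [0.471, -0.1017, 0.1008]
ee_rot: [[0.966, 0.259, 0.0], [0.259, -0.966, -0.0], [0.0, 0.0, -1.0]]
wrist_force: [-0.2, -0.1, -1.0]
finger_gap: -0.0002
gripper_force: 0.0
```

```bash
python3 - <<'E'
from h import *
o=r.get_obs();print(o['time'],o['q'],o['finger_gap'],o['wrist_force'],o['ee_pos'])
t=optics.camera("top")[:,:,::-1];s=optics.camera("side")[:,:,::-1]
cv2.imwrite("pics/c2.png",np.hstack([cv2.resize(t[180:280,320:420],(400,400)),cv2.resize(s[110:210,305:405],(400,400))]))
E
```

```text
1.975 [-1.21828848e+01  1.02783416e+01 -2.91207469e+01  5.05933740e+01
 -1.17626215e-03  1.52829962e+02] -0.0001700795189421639 [-0.1692852  -0.11745951 -0.9699572 ] [ 0.47104619 -0.10170369  0.10083946]
```

View pics/c2.png

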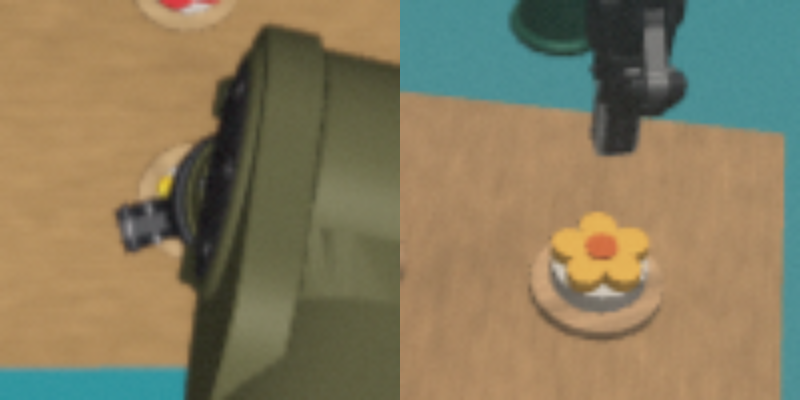

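step_arm(rows=[[[0, 0, 0], [0, 0, 20], 0], [[0, 0, 0], [0, 0, 36], 0], [[0, 0, 0], [0, 0, 44], 0], [[0, 0, 0], [0, 0, 47], 0], [[0, 0, 0], [0, 0, 49], 0], [[0, 0, 0], [0, 0, 51], 0], [[0, 0, 0], [0, 0, 53], 0], [[0, 0, 0], [0, 0, 53], 0]])

```text
time: 3.08
ee_pos: [0.4709, -0.1015, 0.0474]
ee_rot: [[0.966, 0.259, -0.0], [0.259, -0.966, 0.0], [-0.0, -0.0, -1.0]]
wrist_force: [-0.4, 0.6, -0.7]
finger_gap: 0.0002
gripper_force: 0.0
```

step_arm(rows=[[[0, 0, 0], [0, 0, 1], 0], [[0, 0, 0], [0, 0, 2], 0], [[0, 0, 0], [0, 0, 2], 0]])

```text
time: 3.45
ee_pos: [0.4708, -0.1015, 0.0453]
ee_rot: [[0.966, 0.259, -0.0], [0.259, -0.966, 0.0], [-0.0, -0.0, -1.0]]
wrist_force: [0.7, 0.2, -0.3]
finger_gap: -0.0001
gripper_force: 0.0
```

step_arm(rows=[[[0, 0, 0], [0, 0, 1], 0], [[0, 0, 0], [0, 0, 2], 0], [[0, 0, 0], [0, 0, 2], 0]])

```text
time: 3.82
ee_pos: [0.4708, -0.1015, 0.0433]
ee_rot: [[0.966, 0.259, -0.0], [0.259, -0.966, 0.0], [-0.0, -0.0, -1.0]]
wrist_force: [-0.7, -0.4, -0.2]
finger_gap: -0.0001
gripper_force: 0.0
```

step_arm(rows=[[[0, 0, 0], [0, 0, 1], 0], [[0, 0, 0], [0, 0, 2], 0], [[0, 0, 0], [0, 0, 2], 0]])

```text
time: 4.2
ee_pos: [0.4708, -0.1016, 0.0413]
ee_rot: [[0.966, 0.259, -0.0], [0.259, -0.966, 0.0], [-0.0, -0.0, -1.0]]
wrist_force: [-0.7, -0.2, 0.0]
finger_gap: -0.0001
gripper_force: 0.0
```

```bash
python3 - <<'E'
from h import *
s=optics.camera("side")[:,:,::-1]
cv2.imwrite("pics/c3.png",cv2.resize(s[135:205,310:410],(800,560),interpolation=cv2.INTER_CUBIC))
for _ in range(1): print(r.get_obs()['wrist_force'])
E
```

```text
[0.81683794 0.2158717  0.18831239]
```

View pics/c3.png

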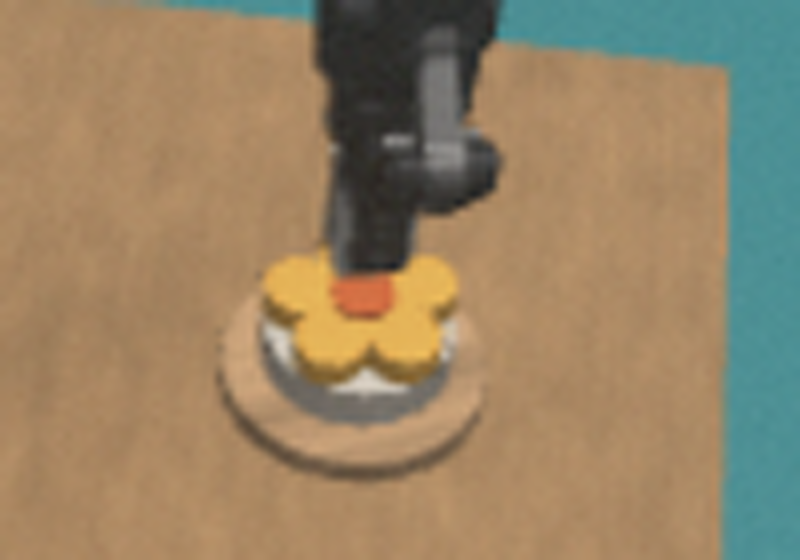

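```bash
python3 - <<'E'
from h import *
for z in (.036,.04,.045,.05,.055,.06): print(z,pix2w("side",(310+372/8-.5,135+271/8-.5),z).round(4))
E
```

```text
0.036 [ 0.4688 -0.1127  0.036 ]
0.04 [ 0.4689 -0.1088  0.04  ]
0.045 [ 0.469 -0.104  0.045]
0.05 [ 0.469  -0.0992  0.05  ]
0.055 [ 0.4691 -0.0944  0.055 ]
0.06 [ 0.4692 -0.0896  0.06  ]
```

Judging by the image, the tip is still above the boss and there is no contact force. I'll keep feeling downward.

step_arm(rows=[[[0, 0, 0], [0, 0, 1], 0], [[0, 0, 0], [0, 0, 2], 0], [[0, 0, 0], [0, 0, 3], 0]])

```text
time: 4.62
ee_pos: [0.471, -0.1016, 0.0383]
ee_rot: [[0.966, 0.259, 0.0], [0.259, -0.966, -0.0], [-0.0, 0.0, -1.0]]
wrist_force: [-0.2, 0.6, 0.5]
finger_gap: 0.0002
gripper_force: 0.0
```

step_arm(rows=[[[0, 0, 0], [0, 0, 1], 0], [[0, 0, 0], [0, 0, 2], 0], [[0, 0, 0], [0, 0, 3], 0]])

```text
time: 5.0
ee_pos: [0.471, -0.1016, 0.0354]
ee_rot: [[0.966, 0.259, 0.0], [0.259, -0.966, 0.0], [0.0, 0.0, -1.0]]
wrist_force: [-0.6, 0.2, -0.7]
finger_gap: -0.0002
gripper_force: 0.0
```

```bash
python3 - <<'E'
from h import *
s=optics.camera("side")[:,:,::-1];t=optics.camera("top")[:,:,::-1]
cv2.imwrite("pics/c4.png",np.hstack([cv2.resize(s[140:200,330:390],(400,400),interpolation=cv2.INTER_CUBIC),cv2.resize(t[200:260,340:400],(400,400),interpolation=cv2.INTER_CUBIC)]))
E
```

```text
(no output)
```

View pics/c4.png

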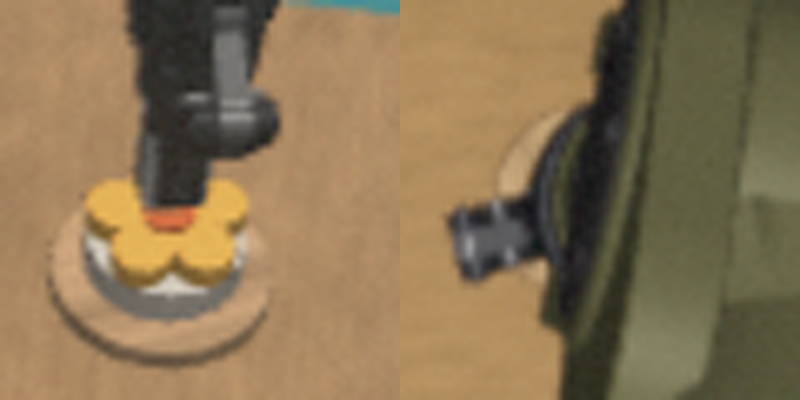

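step_arm(rows=[[[0, 0, 0], [0, 0, 1], 0], [[0, 0, 0], [0, 0, 2], 0], [[0, 0, 0], [0, 0, 2], 0]])

```text
time: 5.48
ee_pos: [0.4709, -0.1015, 0.0333]
ee_rot: [[0.966, 0.259, -0.0], [0.259, -0.966, 0.0], [-0.0, -0.0, -1.0]]
wrist_force: [0.2, 0.6, -0.3]
finger_gap: 0.0001
gripper_force: 0.0
```

step_arm(rows=[[[0, 0, 0], [0, 0, 1], 0], [[0, 0, 0], [0, 0, 2], 0], [[0, 0, 0], [0, 0, 2], 0]])

```text
time: 5.85
ee_pos: [0.4709, -0.1016, 0.0313]
ee_rot: [[0.966, 0.259, -0.0], [0.259, -0.966, 0.0], [-0.0, -0.0, -1.0]]
wrist_force: [-0.8, -0.0, 0.1]
finger_gap: -0.0001
gripper_force: 0.0
```

step_arm(rows=[[[0, 0, 0], [0, 0, 1], 0], [[0, 0, 0], [0, 0, 2], 0], [[0, 0, 0], [0, 0, 2], 0]])

```text
time: 6.22
ee_pos: [0.4709, -0.1015, 0.0293]
ee_rot: [[0.966, 0.259, -0.0], [0.259, -0.966, 0.0], [-0.0, -0.0, -1.0]]
wrist_force: [-0.6, -0.5, 0.0]
finger_gap: 0.0001
gripper_force: 0.0
```

```bash
python3 - <<'E'
from h import *
s=optics.camera("side")[:,:,::-1];S=cv2.imread("pics/side0.png")
print(r.get_obs()['joint_efforts'],r.get_obs()['moment'])
f=lambda I:cv2.resize(I[140:200,330:390],(400,400),interpolation=cv2.INTER_CUBIC)
cv2.imwrite("pics/c5.png",np.hstack([f(s),f(S)]))
E
```

```text
[-2.11357161e-05 -4.35649967e+01  2.67815584e+01 -6.37266538e-03
  1.96504388e-04 -7.16770643e-07] [ 0.02622262 -0.00770602 -0.04394825]
```

View pics/c5.png

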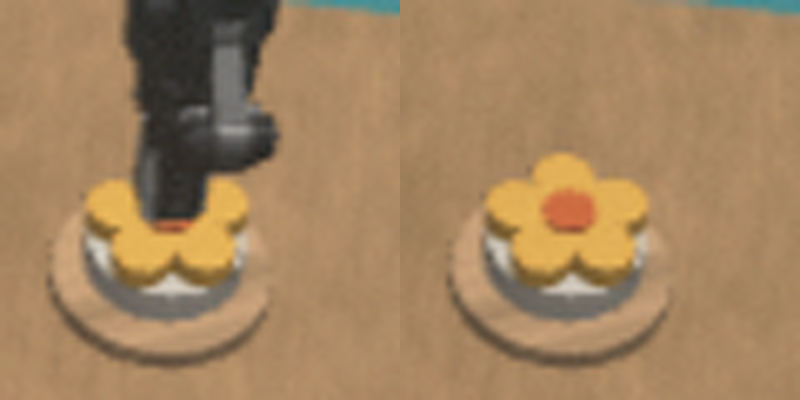

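The flower hasn't sunk. The finger's near edge is at row 222 of the crop, just above the boss's near edge at 230, so there are only a few mm to go.

step_arm(rows=[[[0, 0, 0], [0, 0, 1], 0], [[0, 0, 0], [0, 0, 2], 0], [[0, 0, 0], [0, 0, 2], 0]])

```text
time: 6.65
ee_pos: [0.4708, -0.1016, 0.0273]
ee_rot: [[0.966, 0.259, -0.0], [0.259, -0.966, 0.0], [-0.0, -0.0, -1.0]]
wrist_force: [-0.2, -0.6, 0.6]
finger_gap: 0.0001
gripper_force: 0.0
```

step_arm(rows=[[[0, 0, 0], [0, 0, 1], 0], [[0, 0, 0], [0, 0, 2], 0], [[0, 0, 0], [0, 0, 2], 0]])

```text
time: 7.02
ee_pos: [0.4709, -0.1016, 0.0254]
ee_rot: [[0.966, 0.259, -0.0], [0.259, -0.966, 0.0], [-0.0, -0.0, -1.0]]
wrist_force: [0.2, -0.2, 1.1]
finger_gap: -0.0002
gripper_force: 0.7
```

step_arm(rows=[[[0, 0, 0], [0, 0, 1], 0], [[0, 0, 0], [0, 0, 2], 0], [[0, 0, 0], [0, 0, 2], 0]])

```text
time: 7.4
ee_pos: [0.471, -0.1016, 0.0233]
ee_rot: [[0.966, 0.259, 0.0], [0.259, -0.966, -0.0], [0.0, 0.0, -1.0]]
wrist_force: [0.2, 0.2, 1.8]
finger_gap: -0.0004
gripper_force: 0.7
```

Contact begins at a TCP height of about 0.026, so the stop should be near 0.018.

step_arm(rows=[[[0, 0, 0], [0, 0, 1], 0], [[0, 0, 0], [0, 0, 2], 0], [[0, 0, 0], [0, 0, 2], 0]])

```text
time: 7.78
ee_pos: [0.4709, -0.1016, 0.0213]
ee_rot: [[0.966, 0.259, -0.0], [0.259, -0.966, -0.0], [-0.0, 0.0, -1.0]]
wrist_force: [-1.7, -0.0, 2.2]
finger_gap: 0.0001
gripper_force: 0.9
```

step_arm(rows=[[[0, 0, 0], [0, 0, 1], 0], [[0, 0, 0], [0, 0, 2], 0], [[0, 0, 0], [0, 0, 2], 0]])

```text
time: 8.15
ee_pos: [0.4709, -0.1016, 0.0193]
ee_rot: [[0.966, 0.259, -0.0], [0.259, -0.966, 0.0], [-0.0, -0.0, -1.0]]
wrist_force: [-1.0, -0.4, 3.1]
finger_gap: -0.0001
gripper_force: 1.2
```

step_arm(rows=[[[0, 0, 0], [0, 0, 1], 0], [[0, 0, 0], [0, 0, 1], 0]])

```text
time: 8.4
ee_pos: [0.471, -0.1016, 0.0185]
ee_rot: [[0.966, 0.259, 0.0], [0.259, -0.966, -0.0], [0.0, 0.0, -1.0]]
wrist_force: [-2.2, 0.0, 5.9]
finger_gap: 0.0001
gripper_force: 2.9
```

step_arm(rows=[[[0, 0, 0], [0, 0, 1], 0], [[0, 0, 0], [0, 0, 1], 0]])

```text
time: 8.65
ee_pos: [0.471, -0.1016, 0.0176]
ee_rot: [[0.966, 0.259, 0.0], [0.259, -0.966, -0.0], [0.0, 0.0, -1.0]]
wrist_force: [-2.5, -0.3, 7.2]
finger_gap: -0.0
gripper_force: 3.7
```

step_arm(rows=[[[0, 0, 0], [0, 0, 1], 0], [[0, 0, 0], [0, 0, 1], 0]])

```text
time: 8.9
ee_pos: [0.471, -0.1016, 0.0168]
ee_rot: [[0.966, 0.259, 0.0], [0.259, -0.966, -0.0], [0.0, 0.0, -1.0]]
wrist_force: [-3.2, 0.6, 9.0]
finger_gap: -0.0004
gripper_force: 4.5
```

step_arm(rows=[[[0, 0, 0], [0, 0, 0], 0], [[0, 0, 0], [0, 0, 0], 0]])

```text
time: 9.15
ee_pos: [0.471, -0.1016, 0.0168]
ee_rot: [[0.966, 0.259, 0.0], [0.259, -0.966, -0.0], [0.0, 0.0, -1.0]]
wrist_force: [-2.5, 1.1, 8.1]
finger_gap: -0.0002
gripper_force: 4.5
```

The force slope shows the pad is on the foam. Lift straight up and go to the leaf, turning the wrist 25° to stay clear of its limit.

step_arm(rows=[[[0, 0, 0], [0, 0, -2], 0], [[0, 0, 0], [0, 0, -8], 0], [[0, 0, 0], [0, 0, -30], 0], [[0, 0, 0], [0, 0, -60], 0], [[0, 0, -5], [16, -30, -64], 0], [[0, 0, -10], [33, -60, -64], 0], [[0, 0, -15], [50, -90, -64], 0], [[0, 0, -20], [66, -120, -64], 0], [[0, 0, -25], [82, -150, -64], 0], [[0, 0, -25], [97.6, -178.8, -64], 0], [[0, 0, -25], [97.6, -178.8, -64], 0], [[0, 0, -25], [97.6, -178.8, -50], 0], [[0, 0, -25], [97.6, -178.8, -30], 0], [[0, 0, -25], [97.6, -178.8, -18], 0], [[0, 0, -25], [97.6, -178.8, -18], 0]])

```text
time: 11.02
ee_pos: [0.5175, 0.0955, 0.0331]
ee_rot: [[0.767, 0.642, -0.003], [0.642, -0.767, -0.001], [-0.002, -0.001, -1.0]]
wrist_force: [-0.2, -0.1, 0.2]
finger_gap: -0.0002
gripper_force: 0.0
```

```bash
python3 - <<'E'
from h import *
print(r.get_obs()['q'])
s=optics.camera("side")[:,:,::-1]
f=lambda I,u,v:cv2.resize(I[v-30:v+30,u-30:u+30],(400,400),interpolation=cv2.INTER_CUBIC)
cv2.imwrite("pics/c6.png",np.hstack([f(s,360,170),f(s,320,240)]))
E
```

```text
[ 1.04560755e+01  1.90327825e+01 -2.76714312e+01  4.34547335e+01
 -2.97213972e-03  1.50515793e+02]
```

View pics/c6.png

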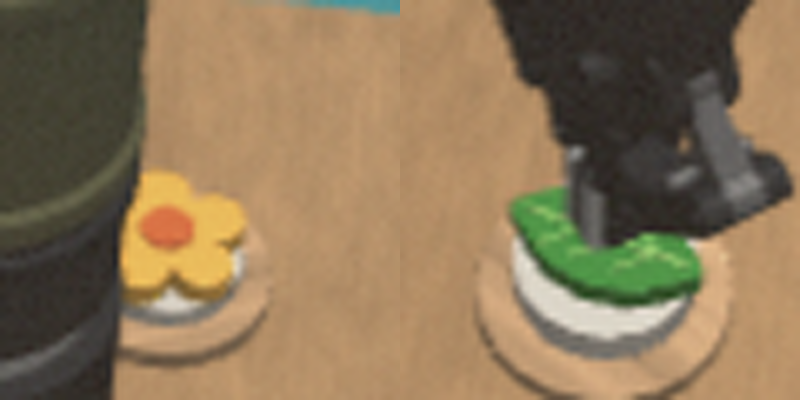

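The flower has sunk level and is still centred. The fingertips are just above the middle of the leaf.

step_arm(rows=[[[0, 0, 0], [0, 0, 3], 0], [[0, 0, 0], [0, 0, 6], 0], [[0, 0, 0], [0, 0, 8], 0], [[0, 0, 0], [0, 0, 9], 0], [[0, 0, 0], [0, 0, 10], 0], [[0, 0, 0], [0, 0, 11], 0], [[0, 0, 0], [0, 0, 12], 0], [[0, 0, 0], [0, 0, 12], 0]])

```text
time: 12.08
ee_pos: [0.519, 0.0964, 0.0224]
ee_rot: [[0.766, 0.643, 0.0], [0.643, -0.766, 0.0], [0.0, -0.0, -1.0]]
wrist_force: [-0.7, -1.0, 0.6]
finger_gap: -0.0
gripper_force: 0.8
```

step_arm(rows=[[[0, 0, 0], [0, 0, 1], 0], [[0, 0, 0], [0, 0, 2], 0], [[0, 0, 0], [0, 0, 3], 0], [[0, 0, 0], [0, 0, 3], 0]])

```text
time: 12.58
ee_pos: [0.519, 0.0964, 0.0193]
ee_rot: [[0.766, 0.643, -0.0], [0.643, -0.766, 0.0], [0.0, -0.0, -1.0]]
wrist_force: [-0.8, 0.2, 1.7]
finger_gap: 0.0002
gripper_force: 0.9
```

step_arm(rows=[[[0, 0, 0], [0, 0, 1], 0], [[0, 0, 0], [0, 0, 2], 0], [[0, 0, 0], [0, 0, 2], 0]])

```text
time: 12.95
ee_pos: [0.5189, 0.0964, 0.0173]
ee_rot: [[0.766, 0.643, 0.0], [0.643, -0.766, 0.0], [0.0, -0.0, -1.0]]
wrist_force: [-0.9, -0.2, 2.6]
finger_gap: -0.0001
gripper_force: 1.2
```

step_arm(rows=[[[0, 0, 0], [0, 0, 1], 0], [[0, 0, 0], [0, 0, 1], 0]])

```text
time: 13.2
ee_pos: [0.519, 0.0964, 0.0165]
ee_rot: [[0.766, 0.643, 0.0], [0.643, -0.766, 0.0], [0.0, 0.0, -1.0]]
wrist_force: [-1.6, 0.1, 4.8]
finger_gap: 0.0002
gripper_force: 2.8
```

step_arm(rows=[[[0, 0, 0], [0, 0, 1], 0], [[0, 0, 0], [0, 0, 1], 0]])

```text
time: 13.45
ee_pos: [0.519, 0.0964, 0.0157]
ee_rot: [[0.766, 0.643, 0.0], [0.643, -0.766, 0.0], [0.0, 0.0, -1.0]]
wrist_force: [-1.6, 0.9, 7.3]
finger_gap: -0.0002
gripper_force: 3.6
```

step_arm(rows=[[[0, 0, 0], [0, 0, 1], 0], [[0, 0, 0], [0, 0, 1], 0], [[0, 0, 0], [0, 0, 1], 0]])

```text
time: 13.82
ee_pos: [0.5191, 0.0964, 0.0149]
ee_rot: [[0.766, 0.643, 0.0], [0.643, -0.766, 0.0], [0.0, 0.0, -1.0]]
wrist_force: [-2.9, 0.3, 8.6]
finger_gap: -0.0002
gripper_force: 4.4
```

step_arm(rows=[[[0, 0, 0], [0, 0, -2], 0], [[0, 0, 0], [0, 0, -8], 0], [[0, 0, 0], [0, 0, -30], 0], [[0, 0, 0], [0, 0, -60], 0], [[0, 0, 0], [-8, 35, -64], 0], [[0, 0, 0], [-16, 70, -64], 0], [[0, 0, 0], [-24, 105, -64], 0], [[0, 0, 0], [-32, 140, -64], 0], [[0, 0, 0], [-40, 175, -64], 0], [[0, 0, 0], [-48.3, 212, -64], 0], [[0, 0, 0], [-48.3, 212, -64], 0], [[0, 0, 0], [-48.3, 212, -64], 0], [[0, 0, 0], [-48.3, 212, -50], 0], [[0, 0, 0], [-48.3, 212, -30], 0], [[0, 0, 0], [-48.3, 212, -20], 0], [[0, 0, 0], [-48.3, 212, -20], 0], [[0, 0, 0], [-48.3, 212, -20], 0]])

```text
time: 15.95
ee_pos: [0.6186, -0.0969, 0.0348]
ee_rot: [[0.766, 0.643, 0.001], [0.643, -0.766, -0.0], [0.0, 0.0, -1.0]]
wrist_force: [0.5, -1.2, 0.4]
finger_gap: -0.0001
gripper_force: 0.0
```

```bash
python3 - <<'E'
from h import *
s=optics.camera("side")[:,:,::-1]
f=lambda I,u,v:cv2.resize(I[v-30:v+30,u-30:u+30],(400,400),interpolation=cv2.INTER_CUBIC)
cv2.imwrite("pics/c7.png",np.hstack([f(s,320,240),f(s,290,172)]))
E
```

```text
(no output)
```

View pics/c7.png

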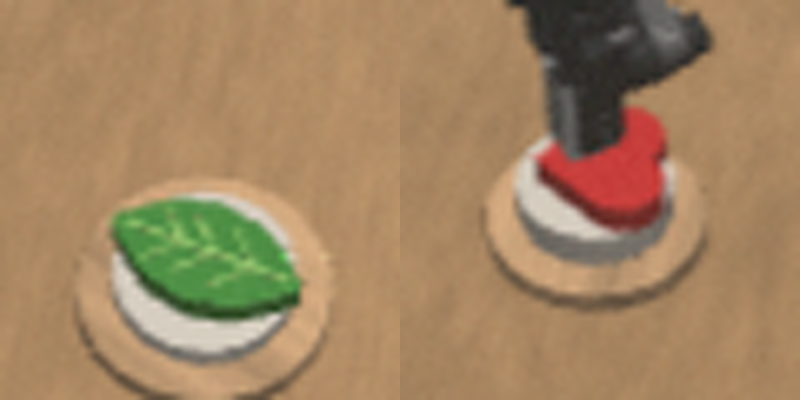

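The leaf is sunk and centred, and the fingers are over the heart stand's axis.

step_arm(rows=[[[0, 0, 0], [0, 0, 3], 0], [[0, 0, 0], [0, 0, 6], 0], [[0, 0, 0], [0, 0, 8], 0], [[0, 0, 0], [0, 0, 9], 0], [[0, 0, 0], [0, 0, 10], 0], [[0, 0, 0], [0, 0, 11], 0], [[0, 0, 0], [0, 0, 12], 0], [[0, 0, 0], [0, 0, 12], 0]])

```text
time: 17.0
ee_pos: [0.6181, -0.097, 0.0223]
ee_rot: [[0.766, 0.643, -0.0], [0.643, -0.766, -0.0], [-0.0, -0.0, -1.0]]
wrist_force: [-1.4, 0.6, 2.2]
finger_gap: 0.0
gripper_force: 0.8
```

step_arm(rows=[[[0, 0, 0], [0, 0, 1], 0], [[0, 0, 0], [0, 0, 2], 0], [[0, 0, 0], [0, 0, 3], 0], [[0, 0, 0], [0, 0, 3], 0]])

```text
time: 17.5
ee_pos: [0.6181, -0.0971, 0.0193]
ee_rot: [[0.766, 0.643, -0.0], [0.643, -0.766, -0.0], [-0.0, -0.0, -1.0]]
wrist_force: [-2.1, -0.4, 2.9]
finger_gap: 0.0002
gripper_force: 1.0
```

step_arm(rows=[[[0, 0, 0], [0, 0, 1], 0], [[0, 0, 0], [0, 0, 2], 0], [[0, 0, 0], [0, 0, 2], 0]])

```text
time: 17.88
ee_pos: [0.6181, -0.0971, 0.0173]
ee_rot: [[0.766, 0.643, -0.0], [0.643, -0.766, -0.0], [-0.0, -0.0, -1.0]]
wrist_force: [-1.5, -0.2, 2.2]
finger_gap: -0.0003
gripper_force: 1.2
```

step_arm(rows=[[[0, 0, 0], [0, 0, 1], 0], [[0, 0, 0], [0, 0, 1], 0]])

```text
time: 18.12
ee_pos: [0.6182, -0.0971, 0.0166]
ee_rot: [[0.766, 0.643, 0.0], [0.643, -0.766, -0.0], [-0.0, 0.0, -1.0]]
wrist_force: [-3.0, 0.2, 5.9]
finger_gap: -0.0005
gripper_force: 2.7
```

step_arm(rows=[[[0, 0, 0], [0, 0, 1], 0], [[0, 0, 0], [0, 0, 1], 0]])

```text
time: 18.38
ee_pos: [0.6182, -0.0971, 0.0158]
ee_rot: [[0.766, 0.643, 0.0], [0.643, -0.766, -0.0], [0.0, 0.0, -1.0]]
wrist_force: [-3.9, 0.2, 6.7]
finger_gap: 0.0002
gripper_force: 3.5
```

step_arm(rows=[[[0, 0, 0], [0, 0, 1], 0], [[0, 0, 0], [0, 0, 1], 0], [[0, 0, 0], [0, 0, 1], 0]])

```text
time: 18.75
ee_pos: [0.6182, -0.0971, 0.015]
ee_rot: [[0.766, 0.643, 0.0], [0.643, -0.766, -0.0], [0.0, 0.0, -1.0]]
wrist_force: [-3.2, -0.8, 8.4]
finger_gap: 0.0001
gripper_force: 4.2
```

Same signature as the other two. Lift to clear height, then do a final check.

step_arm(rows=[[[0, 0, 0], [0, 0, -2], 0], [[0, 0, 0], [0, 0, -8], 0], [[0, 0, 0], [0, 0, -30], 0], [[0, 0, 0], [0, 0, -70], 0], [[0, 0, 0], [0, 0, -120], 0], [[0, 0, 0], [0, 0, -170], 0], [[0, 0, 0], [0, 0, -200], 0], [[0, 0, 0], [0, 0, -200], 0], [[0, 0, 0], [0, 0, -200], 0], [[0, 0, 0], [0, 0, -200], 0]])

```text
time: 20.0
ee_pos: [0.6174, -0.0969, 0.2127]
ee_rot: [[0.766, 0.643, -0.003], [0.643, -0.766, 0.0], [-0.002, -0.002, -1.0]]
wrist_force: [0.1, -0.3, 0.4]
finger_gap: -0.0002
gripper_force: 0.0
```

```bash
python3 - <<'E'
from h import *
cv2.imwrite("pics/end.png",cv2.resize(optics.camera("side")[120:400,180:420,::-1],(504,588)))
E
```

```text
(no output)
```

View pics/end.png

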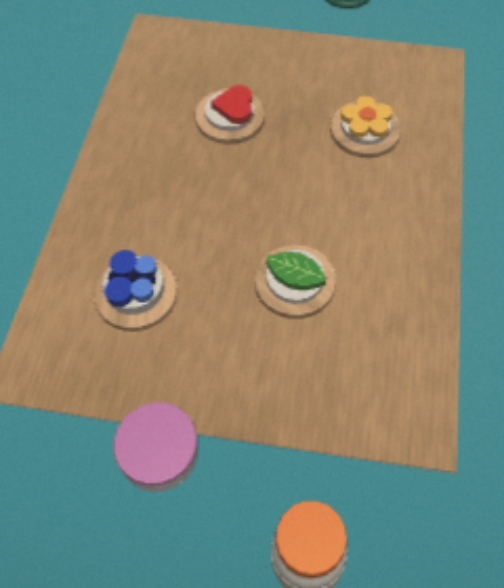

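The heart (235,103), flower (367,117) and leaf (296,270) are all sunk and centred. The butterfly, tin and jar look unmoved.

```bash
python3 -c "
from bench import workorder
print(workorder.job_done())"
```

```text
the job is handed in; nothing more can be done
None
```

I pressed the yellow flower, green leaf and red heart down to their pad stops in that order; in the last picture all three sat centred and the butterfly, jar and tin looked unmoved (the thread cone was mostly out of frame, and the arm never went near it), and the job is handed in.

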